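# Lay out a headlamp kit for the next assembler

### The arm

A 6-joint arm with a two-finger parallel gripper is mounted at the origin on the work surface. World frame = base frame: x ahead of the robot, y to its left, z up, the work surface at z = 0. Lengths are in mm, angles in degrees, forces in N, time in s.
With the tool pointing down it reaches from about 250 to 800 mm from the base axis. Payload 3.9 kg.
Tool frame: the origin (TCP) lies between the finger pads; the fingertips stand 22 mm ahead of it and the grasp point (between the pads) lies 3 mm ahead of it; z points along the fingers, y is the line along which they close (so a half turn about z gives the same grasp; the last joint's range is limited). The gripper opens to 85 mm and grips with 20 to 120 N. Pads are 22 mm wide; open, the fingers measure 114 mm over their backs; the gripper's body (76 mm by 85 mm) begins 54 mm behind the grasp point. The pads swing forward as they close: fully open they stand 13 mm farther back than shut.
Start: joints at [73.912, 14.897, -7.913, 67.191, 0, 90], TCP at [145.486, 504.43, 253.304] pointing down, gripper open.
Joint ranges: [-159.42, 159.42], [-47.68, 98.78], [-73.54, 78.23], [-108.79, 121.32], [-90, 84.71], [-180, 180]. Speed limits (degrees/s): [147.25, 147.25, 180, 180, 180, 180].

### API

Orientations are given as a 3x3 rotation matrix whose columns are the frame's x, y, z axes.
In Python, from plant import env gives the robot as it stands. The module is installed in compiled form; this text tells all that it offers.
- The arm moves only by the tool step_arm, never from a script. Its argument "plan" is a list of rows, each a list of 3 entries, a list of its own where there are three numbers: the shift along the tool's x, y, z normalised to -1 to 1, where 1 is 1 m, then the turn, a rotation vector about the tool's x, y, z normalised to -1 to 1, where 1 is 45 degrees, then the gripper command: -1 is shut, 1 is fully open, values between are in proportion. In form: [[[tx, ty, tz], [ax, ay, az], grip], ...]. A call has 1 to 5 rows; each row is the pose to reach, as a shift and turn from the pose commanded when the call began, along the tool's axes at that moment; what a row does not reach only later rows make up. A row lasts 1/10 s, in which the tool goes at most 50 mm and 8.59 degrees, less where a joint would pass 70% of its speed; a pose out of reach is approached as far as the arm can. A call with a number of a shift or a turn outside -1 to 1 is refused whole. A call with a gripper value outside its range is refused whole. The fingers move at their own pace and stop on an object; "newtons" is the grip in N (left out, the last holds). Time passes only in rows, so rows that repeat a pose let the fingers close. It gives the time, the measured TCP pose, the force, the opening and the grip force at its end, in the units of the state.
- env.get_state(): the state, without advancing time (a new reading comes with each control period).
- env.grab_frame(name): name is "scene" or "top"; returns (picture, depth): 400x640x3 uint8, blue, green, red; 400x640 float32, mm along the optical axis (not along the pixel's ray), 0 where there is no reading.
- env.calibration(name): a dict with "K" (3x3 intrinsics, pixels), "dist" ([k1, k2, p1, p2, k3] as OpenCV has them; the pictures are not rectified), "extrinsics" (4x4, takes a point from camera to world coordinates). Camera axes: x right, y down, z forward; pixel columns grow to the right and rows downward; lengths in mm; the calibration is good to about 2 mm. A picture is of the moment at which its call begins. calibration takes no time and is no camera call.
- env.finish_job(): hands the job in; it is judged then, once.
The state is a dict: "time": time; "joints": joint angles; "qvel": joint speeds; "tau": joint torques, N m; "tool_pos": TCP position; "eef_rot": TCP orientation; "wrist_force": force on the tool from outside, world axes, zero at the start; "wrist_torque": the same for the moment, N m; "opening": finger opening in mm; "gripper_force": force on a finger pad.
Only numpy, scipy, OpenCV 4.12 (cv2) and the standard library are available. Lean on these libraries where they do the work, as an engineer would, in place of code of your own. Each camera call takes 0.05 s, during which the arm holds its last target. There are 200 camera calls.

### The job

Lay out the headlamp kit: stand the black housing in the middle of the white foam pad and seat the silver reflector fully home inside it; stand the heat sink on the grey strip midway between the foam pad and the blue test stand, with the driver module flat on top of the heat sink, centred; and stand the yellow plug upright on the green bench directly behind the heat sink (on the far side from the robot, straight across the strip), 100 mm from centre to centre. Leave everything upright and let go, and do not shift the amber lens.

Things in the scene. Friction and masses are not known exactly. Their poses are not given: they have to be found in the camera images.
- housing: Black plastic lamp housing: an open tapered cup standing mouth up, 45 mm high, outside diameter 48 mm at the foot and 60 mm at the rim, wall 3 mm, floor 5 mm thick (mouth 54 mm wide inside, floor 42 mm). Origin: centre of its underside, z up. About 90 g.
- reflector: Silver reflector: an open, narrower tapered cup standing mouth up, 75 mm high, outside diameter 37 mm at the foot, 48 mm at 40 mm height and 53 mm at the rim. Origin: centre of its underside, z up. Seated in the housing it stands on the housing's floor (its origin 5 mm above the housing's) with about 3 mm of play and 35 mm of it stick out above the housing's rim. About 70 g.
- heatsink: Aluminium heat sink: square block 48 x 48 mm, 36 mm high, with upright fins running along its x axis; its outer fins (the +y and -y faces) and its ends can be gripped. Origin: centre of its underside, z up. It stands flat at any start, turned by at most 0.4 rad from the world axes. About 150 g.
- driver: LED driver module: blue plastic case with a green circuit board on top, 44 mm along its x axis, 36 mm along its y axis; the case is 22 mm high and the small parts on the board reach to 26 mm. Origin: centre of its underside, z up. Turned by at most 0.4 rad from the world axes at the start. About 60 g.
- plug: Yellow round plug standing upright with a narrower black nose on top: yellow body 38 mm in diameter and 38 mm high, nose 28 mm in diameter, total height 50 mm. Origin: centre of its underside, z up. About 50 g.
- strip: Grey plastic layout strip fixed to the green bench top, 100 mm (its x) by 380 mm (its y), 3 mm thick. Origin: centre of its underside, which lies midway between the foam pad and the test stand. Its x axis points away from the robot (turned by at most 0.2 rad), its y axis runs along the strip to the robot's left.
- pad: White foam pad, 100 x 100 mm, 10 mm thick, with a thin grey ring at its centre, fixed on the strip 130 mm to one side of the strip's middle (left or right varies). Origin: centre of its underside; its top is 13 mm above the bench.
- stand: Blue lamp test stand, 60 x 60 mm, 35 mm high with a black round socket on top (47 mm to its top, a brass contact to 50 mm), fixed on the strip 130 mm to the other side of the middle from the pad. Nothing is put on it. Origin: centre of its underside.
- lens: Amber glass lens, a dome 50 mm in diameter and 28 mm high lying loose on the bench; a bystander that must stay where it is. Origin: centre of its underside.

How it is judged (in metres and radians):
At the end, for the whole second after the job is handed in: Housing within 15 mm of the pad's centre; reflector on its floor, within 9 mm; heat sink within 15 mm of midway; driver flat on it within 12 mm; plug on the bench, 80 to 120 mm from the heat sink, within 30 mm of the strip's cross centre line. All within 0.12 rad of upright, at rest (horizontal distance between housing and pad below 0.015 m and z of housing in the frame of pad between 0.006 and 0.015 m and horizontal distance between reflector and housing below 0.009 m and z of reflector in the frame of housing between 0.001 and 0.01 m and horizontal distance between heatsink and strip below 0.015 m and z of heatsink in the frame of strip below 0.008 m and horizontal distance between driver and heatsink below 0.012 m and z of driver in the frame of heatsink between 0.032 and 0.041 m and horizontal distance between plug and heatsink between 0.08 and 0.12 m and x of plug in the frame of strip above 0.07 m and y of plug in the frame of strip between -0.03 and 0.03 m and height (world z) of plug below 0.005 m and angle between each of housing, reflector, heatsink, driver, plug's own z axis and vertical below 0.12 rad and linear speed of each of housing, reflector, heatsink, driver, plug below 0.02 m/s); the robot touches nothing.
It fails at once if the amber lens is shifted more than 20 mm (distance of lens from where it was at the start of the episode above 0.02 m).
It also fails if it takes over 131 s, if anything falls off the work surface, if the arm or the gripper's body presses on something with over 40 N, if the wrist force passes 120 N, or if a joint passes its speed limit or range.

## Working session

There is one attempt and no reset: what is moved stays moved. The work goes in short steps, Python scripts to look and compute and a tool call to move; the robot and the scene stay as the last step left them, time stands still between calls to the robot, and variables do not carry over. Pictures are saved under pics/ and viewed, at most 14 in all, crops included, and the job is handed in when it is done.

Besides the shell and the picture viewer there is one more tool, called after "Request:" as name(argument=value, ...) on one line, values as JSON. step_arm: Moves the arm, as the interface text tells. Its arguments: {"type":"object","properties":{"plan":{"type":"array","items":{"type":"array"}},"newtons":{"type":"number"}},"required":["plan"]}

```bash
mkdir -p pics; ls
cat > h.py <<'E'
import numpy as np, cv2
from plant import env
def grab(n):
    im,d=env.grab_frame(n); c=env.calibration(n)
    K=np.array(c["K"]);D=np.array(c["dist"],float);T=np.array(c["extrinsics"])
    v,u=np.mgrid[0:400,0:640]
    p=cv2.undistortPoints(np.stack([u,v],-1).reshape(-1,1,2).astype(np.float64),K,D).reshape(400,640,2)
    P=np.dstack([p*d[...,None],d]); W=P@T[:3,:3].T+T[:3,3]
    W[d==0]=np.nan
    return im,W
E
python3 - <<'E'
from h import *
s=env.get_state(); print(s)
for n in("top","scene"):
    im,W=grab(n); cv2.imwrite(f"pics/{n}0.png",im); np.save(f"{n}0.npy",W)
    print(env.calibration(n)["extrinsics"])
E
```

```text
pics
{'time': 0.0, 'joints': array([ 7.39131734e+01,  1.49343873e+01, -7.98609310e+00,  6.71890818e+01,
        1.22873812e-03,  9.00005183e+01]), 'qvel': array([-0.04968549,  0.02902424,  0.11172661, -0.08965444,  0.02097243,
        0.13698456]), 'tau': array([-1.39650681e-03, -4.05681717e+01,  2.53920650e+01,  1.87783653e-02,
       -3.31179172e-04,  4.58565580e-06]), 'tool_pos': array([145.29253883, 503.83563421, 252.47495515]), 'eef_rot': array([[-9.60840371e-01,  2.77101929e-01, -5.50469692e-04],
       [ 2.77102474e-01,  9.60838626e-01, -1.83139957e-03],
       [ 2.14281893e-05, -1.91221916e-03, -9.99998171e-01]]), 'wrist_force': array([-0.2833807 , -0.17354857, -0.34945548]), 'wrist_torque': array([ 0.03391691, -0.01068099, -0.01327283]), 'gripper_force': 0.0, 'opening': 85.45802507872658}
[[-6.40935495e-02 -9.74035682e-01  2.17132464e-01  3.40891587e+02]
 [-9.97932071e-01  6.36164279e-02 -9.19410151e-03  4.36954445e+00]
 [-4.85780883e-03 -2.17272733e-01 -9.76098848e-01  8.11721590e+02]
 [ 0.00000000e+00  0.00000000e+00  0.00000000e+00  1.00000000e+00]]
[[-8.90542308e-01  3.27464573e-01 -3.15755209e-01  8.80597114e+02]
 [ 4.54650888e-01  6.63701986e-01 -5.93963167e-01  7.26862660e+02]
 [ 1.50654643e-02 -6.72507716e-01 -7.39936757e-01  9.74031679e+02]
 [ 0.00000000e+00  0.00000000e+00  0.00000000e+00  1.00000000e+00]]
```

View pics/top0.png

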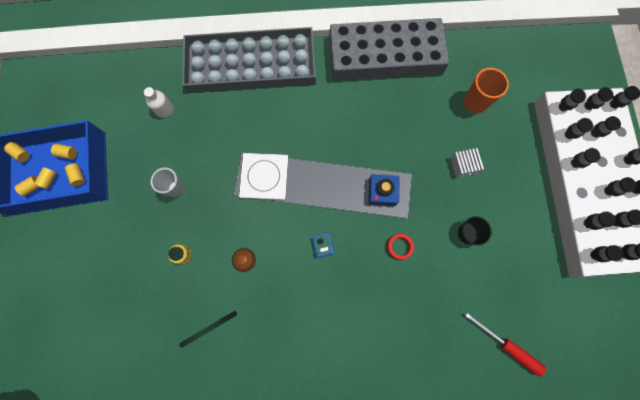

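View pics/scene0.png

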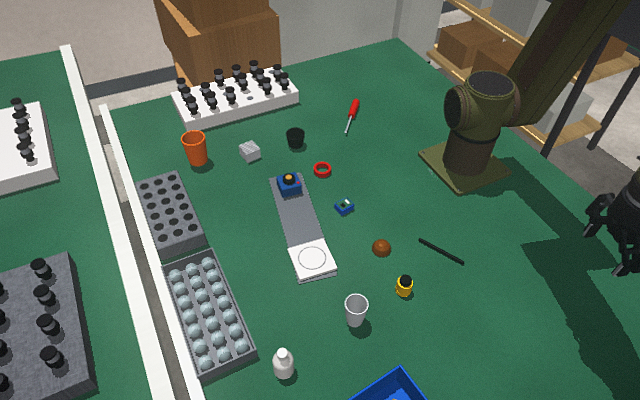

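Top view: reflector (166,182), plug (179,254), lens (244,260), pad (264,176), driver (323,245), stand (385,189), heat sink (467,161), housing (475,231). Now I'll measure them from depth.

```bash
cat >> h.py <<'E'
BOX=dict(reflector=(145,165,190,200,60,80),plug=(165,242,194,268,30,60),lens=(228,246,260,274,5,40),driver=(308,230,338,260,14,24),stand=(365,170,405,210,30,37),heatsink=(448,144,488,178,29,40),housing=(455,214,495,248,38,50),pad=(235,148,292,205,9,17))
def meas(W,box,lo=None,hi=None):
    a,b,c,d,l,h=box; P=W[b:d,a:c].reshape(-1,3); P=P[np.isfinite(P[:,2])]
    zmax=np.percentile(P[:,2],98)
    P=P[(P[:,2]>(l if lo is None else lo))&(P[:,2]<(h if hi is None else hi))]
    (c0,sz,an)=cv2.minAreaRect(P[:,:2].astype(np.float32))
    cc,r=cv2.minEnclosingCircle(P[:,:2].astype(np.float32))
    return len(P),np.round(c0,1),np.round(sz,1),round(an,1),"circ",np.round(cc,1),round(r,1),"zmax",round(float(zmax),1)
E
python3 - <<'E'
from h import *
W=np.load("top0.npy")
for k,b in BOX.items(): print(k,*meas(W,b))
P=W[140:240,230:420].reshape(-1,3);P=P[(P[:,2]>1.6)&(P[:,2]<60)]
print("strip",cv2.minAreaRect(P[:,:2].astype(np.float32)))
for p in[(300,260),(350,140),(430,200)]:print(W[p[1],p[0]])
W=np.load("scene0.npy")
SB=dict(reflector=(340,288,375,332,60,80),plug=(392,268,418,302,30,60),housing=(282,122,308,152,38,50),heatsink=(234,136,266,166,29,40),driver=(330,195,358,218,14,24),stand=(270,168,308,198,30,37),pad=(282,232,344,282,9,17))
for k,b in SB.items(): print(k,*meas(W,b))
E
```

```text
reflector 261 [564.6 309.8] [50.6 49.8] 71.9 circ [564.3 309.3] 26.0 zmax 75.4
plug 274 [418.4 290.8] [31.2 36.8] 67.9 circ [419.5 292.9] 18.7 zmax 51.5
lens 451 [401.3 165. ] [48.  48.3] 0.1 circ [402.2 165.8] 25.4 zmax 28.7
driver 222 [421.4  -1.9] [43.7 35.8] 8.7 circ [421.6  -1.4] 27.1 zmax 26.6
stand 136 [ 528.2 -138.2] [60.6 59.5] 83.2 circ [ 527.6 -138.2] 40.1 zmax 53.4
heatsink 461 [ 575.9 -323.4] [48.7 50.2] 8.5 circ [ 575.  -323.6] 33.7 zmax 37.7
housing 209 [ 426.6 -312.6] [59.4 58.6] 69.6 circ [ 426.7 -313.1] 30.3 zmax 46.4
pad 2029 [579.9 117. ] [100.9 100.5] 83.8 circ [578.9 116.6] 68.9 zmax 16.0
strip ((543.4601440429688, -12.692642211914062), (421.9013366699219, 225.66708374023438), 86.23465728759766)
[393.35547022  47.93607508  -2.39115369]
[653.32378639 -78.67403842  -1.68645016]
[ 5.03551975e+02 -2.40700554e+02  1.80629361e-01]
reflector 235 [565.6 310.5] [52.1 50.7] 60.5 circ [565.7 309.7] 26.8 zmax 75.3
plug 204 [422.8 295.1] [32.5 36.4] 31.2 circ [421.5 293.7] 19.2 zmax 51.2
housing 87 [ 425.7 -311.9] [58.3 57.7] 38.9 circ [ 428.7 -312.8] 33.1 zmax 45.0
heatsink 199 [ 578.  -324.5] [52.5 54.6] 9.1 circ [ 577.2 -322.8] 34.6 zmax 37.4
driver 137 [ 4.22e+02 -3.00e-01] [45.1 38.7] 12.0 circ [ 4.21e+02 -2.00e-01] 27.6 zmax 25.7
stand 117 [ 528.2 -135.9] [65.6 59.7] 81.9 circ [ 527.1 -136. ] 40.1 zmax 52.0
pad 1256 [579.4 117.8] [102.1 100.6] 83.6 circ [579.3 118.2] 69.0 zmax 16.0
```

```bash
cat >> h.py <<'E'
from scipy.spatial.transform import Rotation as Rn
def go(*wps):
    """wps (x,y,z,yangle deg): per leg shift in m in tool axes, turn in 45deg units"""
    s=env.get_state(); p=s["tool_pos"]; R=np.array(s["eef_rot"])
    print("t %.1f"%s["time"],"pos",np.round(p,1),"yang %.1f"%np.degrees(np.arctan2(R[1,1],R[0,1])),"open %.1f"%s["opening"],"F",np.round(s["wrist_force"],1))
    for x,y,z,a in wps:
        a=np.radians(a); yv=np.array([np.cos(a),np.sin(a),0]); zv=np.array([0,0,-1.]); Q=np.column_stack([np.cross(yv,zv),yv,zv])
        d=R.T@(np.array([x,y,z])-p)/1000; r=Rn.from_matrix(R.T@Q).as_rotvec(degrees=True)/45
        print(np.round(d,4).tolist(),np.round(r,3).tolist(),"dist %.0f"%(1000*np.linalg.norm(d)))
        p=np.array([x,y,z]);R=Q
E
python3 -c "
from h import *
go((290,400,190,78.6),(420,293,90,78.6),(420,293,27,78.6))"
```

```text
t 0.1 pos [145.3 503.9 252.5] yang 73.9 open 85.4 F [-0.9  0.9 -0.5]
[-0.1678, -0.0596, 0.0626] [-0.002, -0.0, -0.104] dist 189
[-0.1486, -0.0792, 0.1] [0.0, 0.0, 0.0] dist 196
[0.0, 0.0, 0.063] [0.0, 0.0, 0.0] dist 63
```

Request:
step_arm(plan=[[[-0.168, -0.06, 0.063], [-0.002, 0, -0.104], 1], [[-0.168, -0.06, 0.063], [-0.002, 0, -0.104], 1], [[-0.168, -0.06, 0.063], [-0.002, 0, -0.104], 1], [[-0.168, -0.06, 0.063], [-0.002, 0, -0.104], 1], [[-0.168, -0.06, 0.063], [-0.002, 0, -0.104], 1]])

```text
time: 0.6
tool_pos: [292.1, 396.3, 188.1]
eef_rot: [[-0.979, 0.204, -0.001], [0.204, 0.979, -0.003], [0.001, -0.003, -1.0]]
wrist_force: [-0.6, -0.4, 0.2]
opening: 85.5
gripper_force: 0.0
```

Request:
step_arm(plan=[[[-0.149, -0.079, 0.1], [0, 0, 0], 1], [[-0.149, -0.079, 0.1], [0, 0, 0], 1], [[-0.149, -0.079, 0.1], [0, 0, 0], 1], [[-0.149, -0.079, 0.1], [0, 0, 0], 1], [[-0.149, -0.079, 0.1], [0, 0, 0], 1]])

```text
time: 1.1
tool_pos: [421.7, 290.3, 87.3]
eef_rot: [[-0.979, 0.203, -0.003], [0.203, 0.979, -0.002], [0.002, -0.003, -1.0]]
wrist_force: [-0.7, 0.1, -0.5]
opening: 85.3
gripper_force: 0.0
```

```bash
python3 -c "
from h import *
go((420.5,293,27,78.6),(420.5,293,140,78.6),(535,130,140,78.6),(652,-30,140,78.6))"
```

```text
t 1.1 pos [421.7 290.3  87.3] yang 78.3 open 85.3 F [-0.7  0.1 -0.5]
[0.0016, 0.0025, 0.0603] [-0.003, -0.003, -0.007] dist 60
[0.0, 0.0, -0.113] [0.0, 0.0, 0.0] dist 113
[-0.1445, -0.1372, 0.0] [0.0, 0.0, 0.0] dist 199
[-0.1463, -0.1337, 0.0] [0.0, 0.0, 0.0] dist 198
```

Request:
step_arm(plan=[[[0.002, 0.003, 0.03], [0, 0, 0], 1], [[0.002, 0.003, 0.06], [0, 0, 0], 1], [[0.002, 0.003, 0.06], [0, 0, 0], 1], [[0.002, 0.003, 0.06], [0, 0, 0], -1], [[0.002, 0.003, 0.06], [0, 0, 0], -1]], newtons=40)

```text
time: 1.6
tool_pos: [420.0, 298.2, 31.8]
eef_rot: [[-0.98, 0.197, 0.002], [0.197, 0.98, 0.003], [-0.002, 0.003, -1.0]]
wrist_force: [0.7, -0.2, 0.3]
opening: 59.0
gripper_force: 0.0
```

Request:
step_arm(plan=[[[0, 0, 0], [0, 0, 0], -1], [[0, 0, 0], [0, 0, 0], -1], [[0, 0, 0], [0, 0, 0], -1], [[0, 0, 0], [0, 0, 0], -1], [[0, 0, 0], [0, 0, 0], -1]])

```text
time: 2.1
tool_pos: [420.3, 297.9, 31.9]
eef_rot: [[-0.98, 0.198, 0.003], [0.198, 0.98, 0.004], [-0.002, 0.004, -1.0]]
wrist_force: [-1.2, 1.1, 6.1]
opening: 36.8
gripper_force: 39.6
```

```bash
python3 -c "
from h import *
go((420.5,298,100,78.6),(535,134,100,78.6),(652,-30,100,78.6))"
```

```text
t 2.1 pos [420.3 297.9  31.9] yang 78.6 open 36.8 F [-1.2  1.1  6.1]
[-0.0003, 0.0005, -0.0681] [0.005, 0.002, -0.0] dist 68
[-0.1447, -0.1381, 0.0] [0.0, 0.0, 0.0] dist 200
[-0.1471, -0.1376, 0.0] [0.0, 0.0, 0.0] dist 201
```

Request:
step_arm(plan=[[[0, 0, -0.035], [0, 0, 0], -1], [[0, 0, -0.068], [0, 0, 0], -1], [[-0.036, -0.034, -0.068], [0, 0, 0], -1], [[-0.072, -0.069, -0.068], [0, 0, 0], -1], [[-0.106, -0.102, -0.068], [0, 0, 0], -1]])

```text
time: 2.6
tool_pos: [504.4, 175.0, 99.4]
eef_rot: [[-0.98, 0.197, 0.003], [0.197, 0.98, 0.002], [-0.002, 0.003, -1.0]]
wrist_force: [0.1, 0.7, -1.9]
opening: 37.3
gripper_force: 40.3
```

Request:
step_arm(plan=[[[-0.036, -0.034, 0], [0, 0, 0], -1], [[-0.072, -0.068, 0], [0, 0, 0], -1], [[-0.108, -0.102, 0], [0, 0, 0], -1], [[-0.14, -0.133, 0], [0, 0, 0], -1], [[-0.14, -0.133, 0], [0, 0, 0], -1]])

```text
time: 3.1
tool_pos: [618.2, 12.9, 98.7]
eef_rot: [[-0.979, 0.204, 0.006], [0.204, 0.979, -0.0], [-0.006, 0.001, -1.0]]
wrist_force: [-0.4, 0.3, -0.9]
opening: 36.7
gripper_force: 40.4
```

Request:
step_arm(plan=[[[-0.025, -0.02, 0], [0, 0, 0], -1], [[-0.046, -0.04, 0], [0, 0, 0], -1], [[-0.046, -0.04, 0], [0, 0, 0], -1], [[-0.046, -0.04, 0], [0, 0, 0], -1], [[-0.046, -0.04, 0], [0, 0, 0], -1]])

```text
time: 3.6
tool_pos: [650.3, -29.6, 97.8]
eef_rot: [[-0.98, 0.197, -0.001], [0.197, 0.98, 0.002], [0.001, 0.002, -1.0]]
wrist_force: [0.2, 0.8, 0.0]
opening: 37.1
gripper_force: 40.4
```

```bash
python3 -c "
from h import *
go((652,-30,33,78.6))"
```

```text
t 3.6 pos [650.3 -29.6  97.8] yang 78.6 open 37.1 F [0.2 0.8 0. ]
[-0.0019, -0.0002, 0.0648] [0.002, -0.001, 0.001] dist 65
```

Request:
step_arm(plan=[[[-0.002, 0, 0.03], [0, 0, 0], -1], [[-0.002, 0, 0.055], [0, 0, 0], -1], [[-0.002, 0, 0.065], [0, 0, 0], -1], [[-0.002, 0, 0.065], [0, 0, 0], -1], [[-0.002, 0, 0.065], [0, 0, 0], -1]])

```text
time: 4.1
tool_pos: [653.0, -30.0, 33.3]
eef_rot: [[-0.98, 0.197, 0.001], [0.197, 0.98, 0.002], [-0.0, 0.002, -1.0]]
wrist_force: [0.7, -0.4, -0.7]
opening: 36.9
gripper_force: 41.1
```

Request:
step_arm(plan=[[[0, 0, 0.0015], [0, 0, 0], -1], [[0, 0, 0.0015], [0, 0, 0], 1], [[0, 0, 0.0015], [0, 0, 0], 1], [[0, 0, 0.0015], [0, 0, 0], 1], [[0, 0, 0.0015], [0, 0, 0], 1]])

```text
time: 4.6
tool_pos: [653.3, -30.9, 31.4]
eef_rot: [[-0.98, 0.198, 0.001], [0.198, 0.98, 0.002], [-0.0, 0.002, -1.0]]
wrist_force: [0.4, -0.7, 0.1]
opening: 85.5
gripper_force: 0.0
```

Request:
step_arm(plan=[[[0, 0, -0.01], [0, 0, 0], 1], [[0, 0, -0.04], [0, 0, 0], 1], [[0, 0, -0.08], [0, 0, 0], 1], [[0, 0, -0.08], [0, 0, 0], 1], [[0, 0, -0.08], [0, 0, 0], 1]])

```text
time: 5.1
tool_pos: [654.5, -31.1, 113.5]
eef_rot: [[-0.98, 0.198, 0.004], [0.198, 0.98, 0.001], [-0.004, 0.002, -1.0]]
wrist_force: [0.3, 0.8, -0.2]
opening: 85.3
gripper_force: 0.0
```

```bash
python3 -c "
from h import *
go((614,-177,113,98.5),(577,-324,113,98.5),(577,-324,27,98.5))"
```

```text
t 5.1 pos [654.5 -31.1 113.5] yang 78.6 open 85.3 F [ 0.3  0.8 -0.2]
[0.0108, -0.1511, 0.0001] [0.002, 0.006, -0.443] dist 151
[0.0583, -0.1399, 0.0] [0.0, 0.0, 0.0] dist 152
[0.0, 0.0, 0.086] [0.0, 0.0, 0.0] dist 86
```

Request:
step_arm(plan=[[[0.004, -0.05, 0], [0, 0, -0.15], 1], [[0.008, -0.1, 0], [0, 0, -0.3], 1], [[0.011, -0.151, 0], [0.002, 0.006, -0.443], 1], [[0.011, -0.151, 0], [0.002, 0.006, -0.443], 1], [[0.011, -0.151, 0], [0.002, 0.006, -0.443], 1]])

```text
time: 5.6
tool_pos: [611.2, -177.9, 109.9]
eef_rot: [[-0.989, -0.145, -0.007], [-0.145, 0.989, 0.001], [0.006, 0.002, -1.0]]
wrist_force: [-0.7, 1.0, -0.1]
opening: 85.1
gripper_force: 0.0
```

Request:
step_arm(plan=[[[0.019, -0.046, 0], [0, 0, 0], 1], [[0.038, -0.092, 0], [0, 0, 0], 1], [[0.058, -0.14, 0], [0, 0, 0], 1], [[0.058, -0.14, 0], [0, 0, 0], 1], [[0.058, -0.14, 0], [0, 0, 0], 1]])

```text
time: 6.1
tool_pos: [575.8, -323.5, 110.4]
eef_rot: [[-0.989, -0.147, -0.005], [-0.147, 0.989, 0.002], [0.005, 0.002, -1.0]]
wrist_force: [0.1, -0.6, 0.5]
opening: 85.4
gripper_force: 0.0
```

```bash
python3 -c "
from h import *
go((577,-324,27,98.5))"
```

```text
t 6.1 pos [ 575.8 -323.5  110.4] yang 98.5 open 85.4 F [ 0.1 -0.6  0.5]
[-0.0016, -0.0009, 0.0834] [0.003, -0.006, -0.001] dist 83
```

Request:
step_arm(plan=[[[-0.001, -0.001, 0.04], [0.003, -0.006, 0], 1], [[-0.001, -0.001, 0.083], [0.003, -0.006, 0], 1], [[-0.001, -0.001, 0.083], [0.003, -0.006, 0], 1], [[-0.001, -0.001, 0.083], [0.003, -0.006, 0], -1], [[-0.001, -0.001, 0.083], [0.003, -0.006, 0], -1]], newtons=50)

```text
time: 6.6
tool_pos: [578.7, -324.3, 30.4]
eef_rot: [[-0.989, -0.15, 0.004], [-0.15, 0.989, -0.003], [-0.003, -0.003, -1.0]]
wrist_force: [0.4, -0.5, 0.7]
opening: 59.2
gripper_force: 0.0
```

Request:
step_arm(plan=[[[0, 0, 0], [0, 0, 0], -1], [[0, 0, 0], [0, 0, 0], -1], [[0, 0, 0], [0, 0, 0], -1], [[0, 0, 0], [0, 0, 0], -1], [[0, 0, 0], [0, 0, 0], -1]])

```text
time: 7.1
tool_pos: [578.9, -325.3, 31.1]
eef_rot: [[-0.989, -0.149, 0.006], [-0.149, 0.989, -0.003], [-0.005, -0.004, -1.0]]
wrist_force: [1.5, 2.2, 6.0]
opening: 47.4
gripper_force: 54.1
```

```bash
python3 -c "
from h import *
go((577,-324,130,98.5),(565,-167,130,90),(553.7,-10,130,78.6))"
```

```text
t 7.1 pos [ 578.9 -325.3   31.1] yang 98.5 open 47.4 F [1.5 2.2 6. ]
[0.0011, 0.0011, -0.099] [-0.005, 0.007, 0.001] dist 99
[-0.0113, 0.157, 0.0] [0.0, 0.0, 0.189] dist 157
[0.0113, 0.157, 0.0] [0.0, 0.0, 0.253] dist 157
```

Request:
step_arm(plan=[[[0, 0, -0.03], [0, 0, 0], -1], [[0, 0, -0.065], [0, 0, 0], -1], [[0, 0, -0.099], [0, 0, 0], -1], [[0, 0, -0.099], [0, 0, 0], -1], [[0, 0, -0.099], [0, 0, 0], -1]])

```text
time: 7.6
tool_pos: [577.2, -325.0, 128.6]
eef_rot: [[-0.989, -0.148, 0.003], [-0.148, 0.989, -0.003], [-0.003, -0.003, -1.0]]
wrist_force: [-0.8, 0.7, -2.3]
opening: 47.0
gripper_force: 53.2
```

Request:
step_arm(plan=[[[-0.003, 0.04, 0], [0, 0, 0.06], -1], [[-0.006, 0.08, 0], [0, 0, 0.12], -1], [[-0.009, 0.12, 0], [0, 0, 0.189], -1], [[-0.011, 0.157, 0], [0, 0, 0.189], -1], [[-0.011, 0.157, 0], [0, 0, 0.189], -1]])

```text
time: 8.1
tool_pos: [561.3, -162.8, 124.9]
eef_rot: [[-1.0, -0.005, -0.005], [-0.005, 1.0, 0.002], [0.005, 0.002, -1.0]]
wrist_force: [0.3, -0.4, -1.3]
opening: 47.2
gripper_force: 53.1
```

Request:
step_arm(plan=[[[0.003, 0.04, 0], [0, 0, 0.08], -1], [[0.006, 0.08, 0], [0, 0, 0.16], -1], [[0.009, 0.12, 0], [0, 0, 0.253], -1], [[0.011, 0.157, 0], [0, 0, 0.253], -1], [[0.011, 0.157, 0], [0, 0, 0.253], -1]])

```text
time: 8.6
tool_pos: [551.6, -7.2, 125.2]
eef_rot: [[-0.981, 0.192, -0.003], [0.192, 0.981, 0.0], [0.003, -0.0, -1.0]]
wrist_force: [-0.5, -0.5, -2.0]
opening: 46.9
gripper_force: 53.1
```

```bash
python3 -c "
from h import *
go((555.5,-10.5,36,78.6))"
```

```text
t 8.6 pos [551.6  -7.2 125.2] yang 78.9 open 46.9 F [-0.5 -0.5 -2. ]
[-0.0047, -0.0025, 0.0892] [-0.0, -0.003, 0.007] dist 89
```

Request:
step_arm(plan=[[[-0.005, -0.002, 0.04], [0, -0.003, 0], -1], [[-0.005, -0.002, 0.07], [0, -0.003, 0], -1], [[-0.005, -0.002, 0.089], [0, -0.003, 0], -1], [[-0.005, -0.002, 0.089], [0, -0.003, 0], -1], [[-0.005, -0.002, 0.089], [0, -0.003, 0], -1]])

```text
time: 9.1
tool_pos: [556.8, -14.7, 36.4]
eef_rot: [[-0.98, 0.198, 0.0], [0.198, 0.98, -0.002], [-0.001, -0.002, -1.0]]
wrist_force: [0.4, 0.2, -1.9]
opening: 47.4
gripper_force: 55.1
```

```bash
python3 -c "
from h import *
go((555.5,-10.5,34.5,78.6))"
```

```text
t 9.1 pos [556.8 -14.7  36.4] yang 78.6 open 47.4 F [ 0.4  0.2 -1.9]
[0.0021, 0.0039, 0.0019] [-0.003, 0.001, -0.0] dist 5
```

Request:
step_arm(plan=[[[0.001, 0.004, 0], [0, 0, 0], -1], [[0.001, 0.004, 0.0025], [0, 0, 0], -1], [[0.001, 0.004, 0.0025], [0, 0, 0], -1], [[0.001, 0.004, 0.0025], [0, 0, 0], -1], [[0.001, 0.004, 0.0025], [0, 0, 0], -1]])

```text
time: 9.6
tool_pos: [557.6, -9.6, 35.4]
eef_rot: [[-0.98, 0.197, 0.003], [0.197, 0.98, -0.002], [-0.004, -0.001, -1.0]]
wrist_force: [-0.5, -0.6, -1.4]
opening: 47.1
gripper_force: 55.1
```

Request:
step_arm(plan=[[[0.001, 0, 0.0015], [0, 0, 0], -1], [[0.001, 0, 0.0015], [0, 0, 0], -1], [[0.001, 0, 0.0015], [0, 0, 0], 1], [[0.001, 0, 0.0015], [0, 0, 0], 1], [[0.001, 0, 0.0015], [0, 0, 0], 1]])

```text
time: 10.1
tool_pos: [556.9, -9.4, 33.9]
eef_rot: [[-0.98, 0.197, 0.004], [0.197, 0.98, -0.002], [-0.004, -0.001, -1.0]]
wrist_force: [-0.5, -0.8, 0.5]
opening: 85.5
gripper_force: 0.0
```

Request:
step_arm(plan=[[[0, 0, 0], [0, 0, 0], 1], [[0, 0, -0.04], [0, 0, 0], 1], [[0, 0, -0.08], [0, 0, 0], 1], [[0, 0, -0.11], [0, 0, 0], 1], [[0, 0, -0.11], [0, 0, 0], 1]])

```text
time: 10.6
tool_pos: [559.8, -9.2, 148.6]
eef_rot: [[-0.98, 0.197, 0.012], [0.197, 0.98, -0.002], [-0.013, 0.0, -1.0]]
wrist_force: [1.7, -0.5, 0.2]
opening: 85.5
gripper_force: 0.0
```

```bash
python3 -c "
from h import *
go((421.5,-1,140,99),(421.5,-1,27,99))"
```

```text
t 10.6 pos [559.8  -9.2 148.6] yang 78.6 open 85.5 F [ 1.7 -0.5  0.2]
[0.1373, -0.0192, 0.0068] [-0.002, 0.016, -0.453] dist 139
[0.0, 0.0, 0.113] [0.0, 0.0, 0.0] dist 113
```

Request:
step_arm(plan=[[[0.045, -0.006, 0.003], [0, 0, -0.15], 1], [[0.09, -0.013, 0.006], [0, 0.01, -0.3], 1], [[0.137, -0.019, 0.007], [-0.002, 0.016, -0.453], 1], [[0.137, -0.019, 0.007], [-0.002, 0.016, -0.453], 1], [[0.137, -0.019, 0.007], [-0.002, 0.016, -0.453], 1]])

```text
time: 11.1
tool_pos: [416.3, -0.8, 135.6]
eef_rot: [[-0.988, -0.156, -0.011], [-0.156, 0.988, -0.0], [0.011, 0.002, -1.0]]
wrist_force: [1.0, -1.2, -0.3]
opening: 85.4
gripper_force: 0.0
```

Request:
step_arm(plan=[[[0, 0, 0.03], [0, 0, 0], 1], [[0, 0, 0.06], [0, 0, 0], 1], [[0, 0, 0.06], [0, 0, 0], 1], [[0, 0, 0.06], [0, 0, 0], 1], [[0, 0, 0.06], [0, 0, 0], 1]])

```text
time: 11.6
tool_pos: [419.5, -0.9, 77.3]
eef_rot: [[-0.988, -0.157, -0.007], [-0.157, 0.988, -0.0], [0.007, 0.001, -1.0]]
wrist_force: [0.4, 0.3, 0.5]
opening: 85.5
gripper_force: 0.0
```

```bash
python3 -c "
from h import *
go((421.5,-1,28,99))
im,W=grab('top'); cv2.imwrite('pics/top1.png',im); np.save('top1.npy',W)
im,W2=grab('scene'); cv2.imwrite('pics/scene1.png',im); np.save('scene1.npy',W2)"
```

```text
t 11.6 pos [419.5  -0.9  77.3] yang 99.0 open 85.5 F [0.4 0.3 0.5]
[-0.0023, -0.0005, 0.0493] [0.001, -0.009, 0.0] dist 49
```

View pics/top1.png

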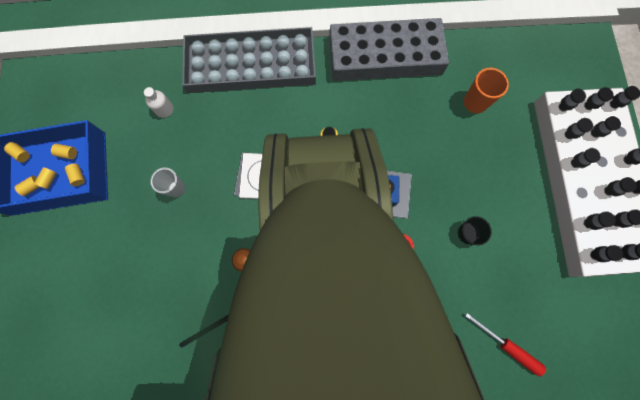

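The arm hides the middle here; the plug's nose shows at (329,132), upright. I'll grasp the driver.

Request:
step_arm(plan=[[[-0.001, 0, 0.03], [0, -0.006, 0], 1], [[-0.001, 0, 0.05], [0, -0.006, 0], 1], [[-0.001, 0, 0.05], [0, -0.006, 0], 1], [[-0.001, 0, 0.05], [0, -0.006, 0], -1], [[-0.001, 0, 0.05], [0, -0.006, 0], -1]], newtons=40)

```text
time: 12.2
tool_pos: [419.5, -0.7, 27.5]
eef_rot: [[-0.988, -0.157, -0.002], [-0.157, 0.988, 0.001], [0.002, 0.001, -1.0]]
wrist_force: [0.5, 0.1, -0.3]
opening: 59.3
gripper_force: 0.0
```

Request:
step_arm(plan=[[[0, 0, 0], [0, 0, 0], -1], [[0, 0, 0], [0, 0, 0], -1], [[0, 0, 0], [0, 0, 0], -1], [[0, 0, 0], [0, 0, 0], -1], [[0, 0, 0], [0, 0, 0], -1]])

```text
time: 12.7
tool_pos: [419.3, -0.7, 27.4]
eef_rot: [[-0.988, -0.157, -0.002], [-0.157, 0.988, 0.001], [0.002, 0.001, -1.0]]
wrist_force: [-0.9, -0.2, 5.4]
opening: 34.7
gripper_force: 39.9
```

```bash
python3 -c "
from h import *
W=np.load('scene1.npy')
print(meas(W,(270,195,330,235,36,44)))
print(meas(W,(225,170,300,235,36,60)))
go((421.5,-1,120,99),(555,-10,120,78.6))"
```

```text
(194, array([554.7,  -7.3]), array([52.2, 47.8]), 78.3, 'circ', array([554.2,  -8. ]), 33.6, 'zmax', 39.8)
(478, array([582.6, -87.6]), array([205.2, 115.9]), 64.8, 'circ', array([580.3, -86.2]), 111.2, 'zmax', 49.5)
t 12.7 pos [419.3  -0.7  27.4] yang 99.0 open 34.7 F [-0.9 -0.2  5.4]
[-0.002, -0.0005, -0.0926] [0.001, -0.003, 0.0] dist 93
[-0.1304, -0.0298, 0.0] [0.0, 0.0, 0.453] dist 134
```

View pics/scene1.png

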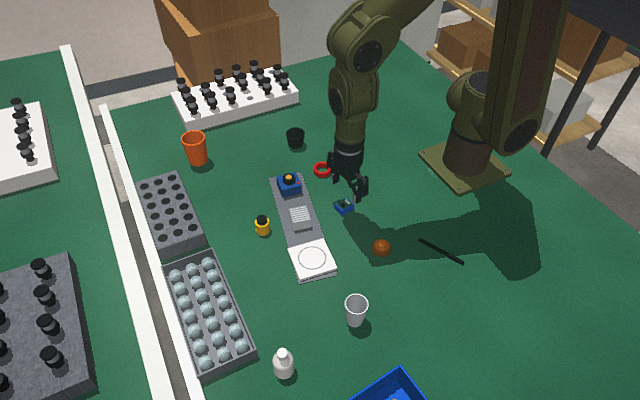

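Scene view: heat sink at (300,214) on the strip, plug upright at (263,225). Driver next.

Request:
step_arm(plan=[[[0, 0, -0.03], [0, 0, 0], -1], [[0, 0, -0.065], [0, 0, 0], -1], [[0, 0, -0.1], [0, 0, 0], -1], [[0, 0, -0.1], [0, 0, 0], -1], [[0, 0, -0.1], [0, 0, 0], -1]])

```text
time: 13.2
tool_pos: [419.5, -0.8, 127.3]
eef_rot: [[-0.988, -0.157, -0.002], [-0.157, 0.988, 0.001], [0.002, 0.001, -1.0]]
wrist_force: [0.1, -0.2, -0.3]
opening: 35.4
gripper_force: 40.6
```

Request:
step_arm(plan=[[[-0.04, -0.009, 0], [0, 0, 0.15], -1], [[-0.08, -0.018, 0], [0, 0, 0.3], -1], [[-0.115, -0.026, 0], [0, 0, 0.453], -1], [[-0.131, -0.03, 0], [0, 0, 0.453], -1], [[-0.131, -0.03, 0], [0, 0, 0.453], -1]])

```text
time: 13.7
tool_pos: [554.4, -10.0, 123.7]
eef_rot: [[-0.98, 0.197, -0.006], [0.197, 0.98, 0.001], [0.006, -0.001, -1.0]]
wrist_force: [-0.7, 0.9, -1.2]
opening: 34.6
gripper_force: 40.6
```

Request:
step_arm(plan=[[[0, 0, 0.03], [0, 0, 0], -1], [[0, 0, 0.03], [0, 0, 0], -1], [[0, 0, 0.03], [0, 0, 0], -1], [[0, 0, 0.03], [0, 0, 0], -1], [[0, 0, 0.03], [0, 0, 0], -1]])

```text
time: 14.2
tool_pos: [552.9, -9.8, 96.6]
eef_rot: [[-0.98, 0.197, -0.003], [0.197, 0.98, 0.001], [0.003, -0.0, -1.0]]
wrist_force: [0.1, 0.3, -0.7]
opening: 35.1
gripper_force: 40.6
```

```bash
python3 -c "
from h import *
go((552.5,-9.3,68,78.6))"
```

```text
t 14.2 pos [552.9  -9.8  96.6] yang 78.6 open 35.1 F [ 0.1  0.3 -0.7]
[0.0004, 0.0004, 0.0286] [-0.0, -0.004, 0.001] dist 29
```

Request:
step_arm(plan=[[[0, 0.001, 0.015], [0, -0.003, 0], -1], [[0, 0.001, 0.028], [0, -0.003, 0], -1], [[0, 0.001, 0.028], [0, -0.003, 0], -1], [[0, 0.001, 0.028], [0, -0.003, 0], -1], [[0, 0.001, 0.028], [0, -0.003, 0], -1]])

```text
time: 14.7
tool_pos: [553.3, -8.9, 68.6]
eef_rot: [[-0.98, 0.197, -0.001], [0.197, 0.98, 0.0], [0.001, -0.0, -1.0]]
wrist_force: [0.5, 0.5, -0.7]
opening: 34.7
gripper_force: 40.6
```

Request:
step_arm(plan=[[[0, 0, 0.001], [0, 0, 0], -1], [[0, 0, 0.001], [0, 0, 0], -1], [[0, 0, 0.001], [0, 0, 0], -1], [[0, 0, 0.001], [0, 0, 0], -1], [[0, 0, 0.001], [0, 0, 0], -1]])

```text
time: 15.2
tool_pos: [552.6, -8.8, 66.6]
eef_rot: [[-0.98, 0.197, -0.003], [0.197, 0.98, 0.0], [0.003, -0.0, -1.0]]
wrist_force: [-0.3, -0.7, 0.3]
opening: 34.9
gripper_force: 40.6
```

Request:
step_arm(plan=[[[0, 0, 0.0005], [0, 0, 0], 1], [[0, 0, 0.0005], [0, 0, 0], 1], [[0, 0, 0.0005], [0, 0, 0], 1], [[0, 0, -0.03], [0, 0, 0], 1], [[0, 0, -0.08], [0, 0, 0], 1]])

```text
time: 15.7
tool_pos: [549.8, -8.8, 144.2]
eef_rot: [[-0.98, 0.197, -0.011], [0.197, 0.98, 0.0], [0.011, -0.002, -1.0]]
wrist_force: [0.9, 0.2, -0.7]
opening: 85.5
gripper_force: 0.0
```

```bash
python3 -c "
from h import *
go((490,-162,148,78.6),(426.5,-313,120,78.6))"
```

```text
t 15.7 pos [549.8  -8.8 144.2] yang 78.6 open 85.5 F [ 0.9  0.2 -0.7]
[0.0285, -0.162, -0.0032] [-0.003, -0.013, 0.001] dist 164
[0.0324, -0.1606, 0.028] [0.0, 0.0, 0.0] dist 166
```

Request:
step_arm(plan=[[[0.007, -0.04, 0], [0, 0, 0], 1], [[0.014, -0.08, 0], [0, 0, 0], 1], [[0.021, -0.12, -0.003], [0, 0, 0], 1], [[0.028, -0.162, -0.003], [0, 0, 0], 1], [[0.028, -0.162, -0.003], [0, 0, 0], 1]])

```text
time: 16.2
tool_pos: [491.7, -166.0, 150.0]
eef_rot: [[-0.979, 0.203, -0.003], [0.203, 0.979, -0.002], [0.003, -0.002, -1.0]]
wrist_force: [0.0, -0.4, -0.7]
opening: 85.7
gripper_force: 0.0
```

Request:
step_arm(plan=[[[0.008, -0.04, 0.01], [0, 0, 0], 1], [[0.016, -0.08, 0.015], [0, 0, 0], 1], [[0.024, -0.12, 0.02], [0, 0, 0], 1], [[0.032, -0.16, 0.028], [0, 0, 0], 1], [[0.032, -0.16, 0.028], [0, 0, 0], 1]])

```text
time: 16.7
tool_pos: [429.0, -315.9, 121.1]
eef_rot: [[-0.979, 0.202, -0.004], [0.202, 0.979, -0.001], [0.003, -0.002, -1.0]]
wrist_force: [-0.1, 1.1, 0.2]
opening: 85.5
gripper_force: 0.0
```

Request:
step_arm(plan=[[[0, 0, 0], [0, 0, 0], 1], [[0, 0, 0], [0, 0, 0], 1]])

```text
time: 16.9
tool_pos: [431.0, -311.8, 121.9]
eef_rot: [[-0.981, 0.196, -0.002], [0.196, 0.981, 0.001], [0.002, 0.0, -1.0]]
wrist_force: [0.2, 0.8, 0.5]
opening: 85.3
gripper_force: 0.0
```

```bash
python3 -c "
from h import *
im,W=grab('top'); cv2.imwrite('pics/top2.png',im); np.save('top2.npy',W)
im2,W2=grab('scene'); np.save('scene2.npy',W2)
print(meas(W,(300,160,350,205,57,64)),meas(W,(300,160,350,205,50,70)),meas(W,(310,115,350,150,30,60)))
print(meas(W2,(280,195,325,235,58,64)))
go((427,-313,45,78.6))"
```

```text
(288, array([554.1,  -9.2]), array([35.9, 44.7]), 78.4, 'circ', array([554.1,  -9.6]), 27.1, 'zmax', 64.9) (387, array([554.1,  -9.2]), array([35.9, 44.7]), 78.4, 'circ', array([554.1,  -9.6]), 27.1, 'zmax', 64.9) (227, array([652.5, -30.5]), array([34.5, 35.1]), 86.3, 'circ', array([653. , -30.4]), 18.4, 'zmax', 50.9)
(147, array([554.3,  -7. ]), array([36.3, 43.5]), 79.1, 'circ', array([553.8,  -6.3]), 26.9, 'zmax', 63.5)
t 17.0 pos [ 431.2 -311.6  122.1] yang 78.7 open 85.5 F [ 0.6 -0.5 -0.4]
[0.0037, -0.0022, 0.0771] [-0.0, -0.003, 0.003] dist 77
```

View pics/top2.png

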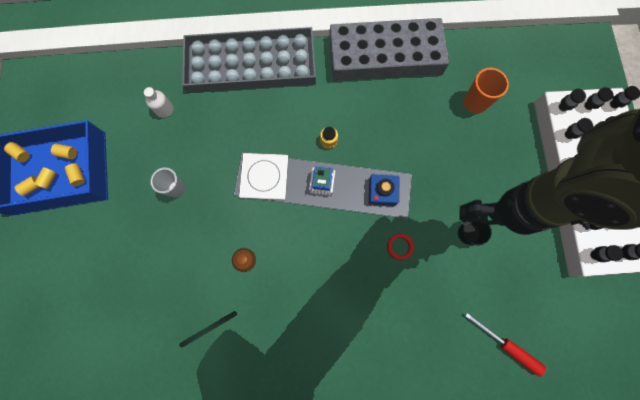

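Driver sits on the heat sink at (321,180), plug at (329,137), all on target. Next the housing.

Request:
step_arm(plan=[[[0.004, -0.002, 0.035], [0, 0, 0], 1], [[0.004, -0.002, 0.075], [0, 0, 0], 1], [[0.004, -0.002, 0.077], [0, 0, 0], 1], [[0.004, -0.002, 0.077], [0, 0, 0], 1], [[0.004, -0.002, 0.077], [0, 0, 0], 1]])

```text
time: 17.5
tool_pos: [427.4, -314.2, 46.5]
eef_rot: [[-0.981, 0.196, -0.0], [0.196, 0.981, -0.001], [0.0, -0.001, -1.0]]
wrist_force: [-0.1, -0.7, -0.1]
opening: 85.5
gripper_force: 0.0
```

Request:
step_arm(plan=[[[0, 0, 0], [0, 0, 0], -1], [[0, 0, 0], [0, 0, 0], -1], [[0, 0, 0], [0, 0, 0], -1], [[0, 0, 0], [0, 0, 0], -1], [[0, 0, 0], [0, 0, 0], -1]], newtons=35)

```text
time: 18.0
tool_pos: [427.3, -314.6, 47.1]
eef_rot: [[-0.98, 0.197, 0.001], [0.197, 0.98, -0.002], [-0.001, -0.001, -1.0]]
wrist_force: [-0.5, 1.5, 8.5]
opening: 58.4
gripper_force: 35.5
```

```bash
python3 -c "
from h import *
go((427,-313,150,78.6),(465,-205,150,78.6),(500,-100,150,78.6),(540,10,150,78.6),(579.5,117,150,78.6))"
```

```text
t 18.0 pos [ 427.3 -314.6   47.1] yang 78.6 open 58.4 F [-0.5  1.5  8.5]
[0.0005, 0.0013, -0.1029] [-0.002, 0.001, 0.001] dist 103
[-0.0159, 0.1134, 0.0] [0.0, 0.0, 0.0] dist 114
[-0.0136, 0.1098, 0.0] [0.0, 0.0, 0.0] dist 111
[-0.0175, 0.1157, 0.0] [0.0, 0.0, 0.0] dist 117
[-0.0176, 0.1127, 0.0] [0.0, 0.0, 0.0] dist 114
```

Request:
step_arm(plan=[[[0, 0, -0.02], [0, 0, 0], -1], [[0, 0, -0.05], [0, 0, 0], -1], [[0, 0, -0.08], [0, 0, 0], -1], [[0, 0, -0.103], [0, 0, 0], -1], [[0, 0, -0.103], [0, 0, 0], -1]])

```text
time: 18.5
tool_pos: [428.5, -315.6, 151.9]
eef_rot: [[-0.98, 0.197, 0.004], [0.197, 0.98, -0.005], [-0.005, -0.004, -1.0]]
wrist_force: [0.6, -1.1, -1.4]
opening: 58.0
gripper_force: 37.8
```

Request:
step_arm(plan=[[[-0.005, 0.03, 0], [0, 0, 0], -1], [[-0.01, 0.07, 0], [0, 0, 0], -1], [[-0.016, 0.113, 0], [0, 0, 0], -1], [[-0.022, 0.155, 0], [0, 0, 0], -1], [[-0.028, 0.198, 0], [0, 0, 0], -1]])

```text
time: 19.0
tool_pos: [492.4, -123.8, 147.0]
eef_rot: [[-0.98, 0.198, -0.003], [0.198, 0.98, 0.0], [0.003, -0.0, -1.0]]
wrist_force: [0.9, -0.8, -2.2]
opening: 58.0
gripper_force: 37.9
```

Request:
step_arm(plan=[[[-0.006, 0.042, 0], [0, 0, 0], -1], [[-0.012, 0.084, 0], [0, 0, 0], -1], [[-0.018, 0.126, 0], [0, 0, 0], -1], [[-0.024, 0.168, 0], [0, 0, 0], -1], [[-0.029, 0.2, 0], [0, 0, 0], -1]])

```text
time: 19.5
tool_pos: [560.6, 67.5, 146.6]
eef_rot: [[-0.981, 0.196, -0.003], [0.196, 0.981, 0.0], [0.003, -0.0, -1.0]]
wrist_force: [0.2, 1.0, -1.7]
opening: 58.3
gripper_force: 37.9
```

```bash
python3 -c "
from h import *
go((579.5,117,150,78.6))"
```

```text
t 19.5 pos [560.6  67.5 146.6] yang 78.7 open 58.3 F [ 0.2  1.  -1.7]
[-0.0089, 0.0523, -0.0034] [-0.0, -0.004, 0.003] dist 53
```

Request:
step_arm(plan=[[[-0.006, 0.025, 0], [0, 0, 0], -1], [[-0.009, 0.047, 0.01], [0, 0, 0], -1], [[-0.009, 0.049, 0.04], [0, 0, 0], -1], [[-0.009, 0.049, 0.065], [0, 0, 0], -1], [[-0.009, 0.049, 0.065], [0, 0, 0], -1]])

```text
time: 20.0
tool_pos: [574.9, 110.9, 78.1]
eef_rot: [[-0.98, 0.196, -0.012], [0.196, 0.981, -0.002], [0.011, -0.004, -1.0]]
wrist_force: [-0.6, 1.0, -2.3]
opening: 58.1
gripper_force: 38.2
```

Request:
step_arm(plan=[[[0, 0, 0], [0, 0, 0], -1], [[0, 0, 0], [0, 0, 0], -1], [[0, 0, 0], [0, 0, 0], -1]])

```text
time: 20.3
tool_pos: [580.1, 111.3, 84.0]
eef_rot: [[-0.98, 0.197, 0.0], [0.197, 0.98, 0.001], [-0.0, 0.001, -1.0]]
wrist_force: [0.3, -0.3, -1.6]
opening: 57.9
gripper_force: 38.2
```

```bash
python3 -c "
from h import *
go((579.5,117.3,62,78.6))
im,W=grab('scene'); cv2.imwrite('pics/scene3.png',cv2.resize(im[180:320,220:420],None,fx=3,fy=3))"
```

```text
t 20.3 pos [580.1 111.3  84. ] yang 78.6 open 57.9 F [ 0.3 -0.3 -1.6]
[0.0017, 0.0057, 0.0221] [0.001, 0.0, 0.0] dist 23
```

View pics/scene3.png

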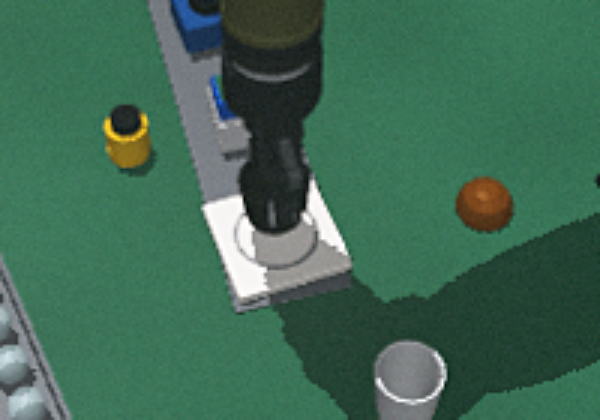

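The dark housing is held just above the ring (275,240 in the crop), and the opening still reads 58 mm. Lower it.

Request:
step_arm(plan=[[[0.001, 0.006, 0.01], [0, 0, 0], -1], [[0.001, 0.006, 0.021], [0, 0, 0], -1], [[0.001, 0.006, 0.021], [0, 0, 0], -1], [[0.001, 0.006, 0.021], [0, 0, 0], -1], [[0.001, 0.006, 0.021], [0, 0, 0], -1]])

```text
time: 20.85
tool_pos: [578.5, 117.3, 61.1]
eef_rot: [[-0.98, 0.197, -0.004], [0.197, 0.98, -0.0], [0.004, -0.001, -1.0]]
wrist_force: [0.1, 0.1, -1.5]
opening: 57.8
gripper_force: 38.1
```

Request:
step_arm(plan=[[[0, 0, 0.001], [0, 0, 0], -1], [[0, 0, 0.0015], [0, 0, 0], -1], [[0, 0, 0.0015], [0, 0, 0], -1], [[0, 0, 0.0015], [0, 0, 0], -1], [[0, 0, 0.0015], [0, 0, 0], -1]])

```text
time: 21.35
tool_pos: [579.0, 117.3, 60.1]
eef_rot: [[-0.98, 0.197, -0.002], [0.197, 0.98, -0.0], [0.002, -0.001, -1.0]]
wrist_force: [-0.1, -0.4, -0.4]
opening: 57.8
gripper_force: 38.2
```

Request:
step_arm(plan=[[[0, 0, 0.001], [0, 0, 0], -1], [[0, 0, 0.001], [0, 0, 0], 1], [[0, 0, 0.001], [0, 0, 0], 1], [[0, 0, 0.001], [0, 0, 0], 1], [[0, 0, 0.001], [0, 0, 0], 1]])

```text
time: 21.85
tool_pos: [579.0, 117.5, 58.9]
eef_rot: [[-0.98, 0.197, -0.003], [0.197, 0.98, 0.0], [0.003, -0.0, -1.0]]
wrist_force: [-0.9, 0.6, 0.3]
opening: 85.4
gripper_force: 0.0
```

Request:
step_arm(plan=[[[0, 0, -0.03], [0, 0, 0], 1], [[0, 0, -0.06], [0, 0, 0], 1], [[0, 0, -0.1], [0, 0, 0], 1], [[0, 0, -0.1], [0, 0, 0], 1], [[0, 0, -0.1], [0, 0, 0], 1]])

```text
time: 22.35
tool_pos: [580.2, 117.6, 160.2]
eef_rot: [[-0.98, 0.197, 0.0], [0.197, 0.98, 0.001], [-0.0, 0.001, -1.0]]
wrist_force: [-0.1, -0.6, -1.2]
opening: 85.4
gripper_force: 0.0
```

```bash
python3 -c "
from h import *
go((565,310,140,78.6))"
```

```text
t 22.4 pos [580.2 117.6 160.2] yang 78.6 open 85.4 F [-0.1 -0.6 -1.2]
[0.0528, 0.1856, 0.0203] [0.001, 0.0, 0.001] dist 194
```

Request:
step_arm(plan=[[[0.012, 0.042, 0], [0, 0, 0], 1], [[0.024, 0.084, 0], [0, 0, 0], 1], [[0.036, 0.126, 0.01], [0, 0, 0], 1], [[0.048, 0.168, 0.02], [0, 0, 0], 1], [[0.053, 0.186, 0.02], [0, 0, 0], 1]])

```text
time: 22.85
tool_pos: [561.4, 312.9, 135.6]
eef_rot: [[-0.981, 0.194, -0.007], [0.194, 0.981, -0.001], [0.007, -0.003, -1.0]]
wrist_force: [-1.3, -1.1, -1.0]
opening: 85.3
gripper_force: 0.0
```

Request:
step_arm(plan=[[[0, 0, 0], [0, 0, 0], 1], [[0, 0, 0], [0, 0, 0], 1], [[0, 0, 0], [0, 0, 0], 1]])

```text
time: 23.15
tool_pos: [563.8, 308.7, 138.8]
eef_rot: [[-0.98, 0.198, -0.003], [0.198, 0.98, -0.001], [0.003, -0.002, -1.0]]
wrist_force: [0.2, 0.4, -0.2]
opening: 85.2
gripper_force: 0.0
```

```bash
python3 -c "
from h import *
go((565,310,70,78.6))
im,W=grab('top'); cv2.imwrite('pics/top4.png',im)
im2,W2=grab('scene')
for a,b in((50,62),(45,62)): print(meas(W,(245,145,290,200,a,b)))
print(meas(W2,(285,215,345,270,50,62)))
print(meas(W2,(340,288,375,332,60,80)))
print(meas(W,(300,160,350,205,57,64)))"
```

```text
t 23.1 pos [563.8 308.7 138.8] yang 78.6 open 85.2 F [ 0.2  0.4 -0.2]
[-0.0011, 0.0016, 0.0687] [-0.002, -0.004, -0.001] dist 69
(190, array([578.6, 117. ]), array([59.2, 57. ]), 41.5, 'circ', array([578.5, 117.2]), 29.9, 'zmax', 58.6)
(235, array([578.6, 117. ]), array([59.2, 57. ]), 41.5, 'circ', array([578.5, 117.2]), 29.9, 'zmax', 58.6)
(174, array([567.7,  77.6]), array([142.9,  58.5]), 75.4, 'circ', array([576.8,  75.4]), 73.0, 'zmax', 57.0)
(184, array([569.8, 309. ]), array([52.5, 42.5]), 79.0, 'circ', array([566.4, 309.6]), 26.4, 'zmax', 231.6)
(294, array([554.5,  -9.1]), array([35.9, 43.7]), 79.1, 'circ', array([554.7,  -9.3]), 27.3, 'zmax', 64.8)
```

View pics/top4.png

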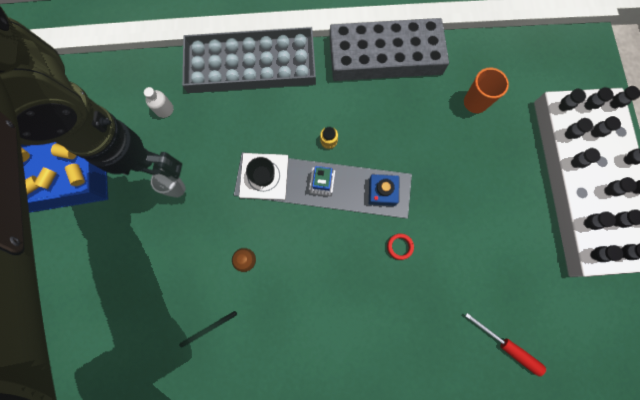

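The housing stands centred on the pad ring at (262,173). Now the reflector.

Request:
step_arm(plan=[[[-0.002, 0.001, 0.035], [0, 0, 0], 1], [[-0.002, 0.001, 0.069], [0, 0, 0], 1], [[-0.002, 0.001, 0.069], [0, 0, 0], 1], [[-0.002, 0.001, 0.069], [0, 0, 0], 1], [[-0.002, 0.001, 0.069], [0, 0, 0], 1]])

```text
time: 23.75
tool_pos: [567.3, 311.0, 72.1]
eef_rot: [[-0.98, 0.198, 0.0], [0.198, 0.98, 0.002], [0.0, 0.002, -1.0]]
wrist_force: [-0.4, -0.2, 0.0]
opening: 85.3
gripper_force: 0.0
```

Request:
step_arm(plan=[[[0, 0, 0], [0, 0, 0], -1], [[0, 0, 0], [0, 0, 0], -1], [[0, 0, 0], [0, 0, 0], -1], [[0, 0, 0], [0, 0, 0], -1], [[0, 0, 0], [0, 0, 0], -1]], newtons=35)

```text
time: 24.25
tool_pos: [566.8, 311.1, 71.9]
eef_rot: [[-0.98, 0.197, 0.0], [0.197, 0.98, 0.001], [0.0, 0.001, -1.0]]
wrist_force: [-0.3, -0.2, 5.9]
opening: 51.5
gripper_force: 35.8
```

```bash
python3 -c "
from h import *
go((565,310,170,78.6),(578.5,117,170,78.6))"
```

```text
t 24.2 pos [566.8 311.1  71.9] yang 78.6 open 51.5 F [-0.3 -0.2  5.9]
[0.0016, -0.0013, -0.0981] [0.001, -0.0, 0.001] dist 98
[-0.0514, -0.1865, 0.0] [0.0, 0.0, 0.0] dist 193
```

Request:
step_arm(plan=[[[0, 0, -0.02], [0, 0, 0], -1], [[0, 0, -0.05], [0, 0, 0], -1], [[0, 0, -0.08], [0, 0, 0], -1], [[0, 0, -0.1], [0, 0, 0], -1], [[0, 0, -0.1], [0, 0, 0], -1]])

```text
time: 24.75
tool_pos: [568.2, 312.1, 174.0]
eef_rot: [[-0.98, 0.197, 0.004], [0.197, 0.98, 0.004], [-0.003, 0.004, -1.0]]
wrist_force: [1.0, 0.6, -0.8]
opening: 51.7
gripper_force: 36.8
```

Request:
step_arm(plan=[[[-0.01, -0.035, 0], [0, 0, 0], -1], [[-0.02, -0.073, 0], [0, 0, 0], -1], [[-0.031, -0.112, 0], [0, 0, 0], -1], [[-0.042, -0.15, 0], [0, 0, 0], -1], [[-0.051, -0.187, 0], [0, 0, 0], -1]])

```text
time: 25.25
tool_pos: [578.5, 115.7, 168.5]
eef_rot: [[-0.98, 0.197, -0.004], [0.197, 0.98, -0.0], [0.004, -0.001, -1.0]]
wrist_force: [0.3, 0.2, 0.4]
opening: 51.5
gripper_force: 36.9
```

Request:
step_arm(plan=[[[0, 0, 0], [0, 0, 0], -1], [[0, 0, 0], [0, 0, 0], -1], [[0, 0, 0], [0, 0, 0], -1], [[0, 0, 0], [0, 0, 0], -1], [[0, 0, 0], [0, 0, 0], -1]])

```text
time: 25.75
tool_pos: [579.2, 118.6, 169.8]
eef_rot: [[-0.981, 0.195, -0.003], [0.195, 0.981, 0.0], [0.003, -0.0, -1.0]]
wrist_force: [0.6, -0.1, -1.5]
opening: 51.2
gripper_force: 37.0
```

```bash
python3 -c "
from h import *
im,W=grab('scene'); cv2.imwrite('pics/scene5.png',cv2.resize(im[150:310,220:420],None,fx=3,fy=3))
go((580,117,120,78.6))"
```

```text
t 25.8 pos [579.2 118.4 169.9] yang 78.7 open 51.1 F [ 0.5 -1.  -1.7]
[-0.0012, -0.0012, 0.0499] [-0.001, -0.003, 0.003] dist 50
```

View pics/scene5.png

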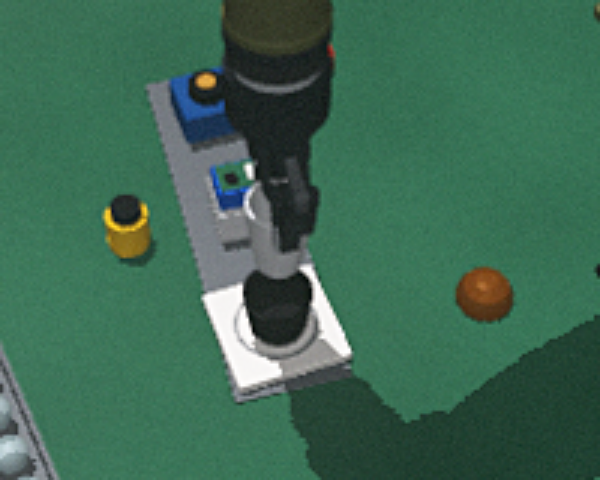

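The reflector hangs upright at (275,235), above the housing's mouth at (278,285). I'll lower it in stages.

Request:
step_arm(plan=[[[-0.001, -0.001, 0.02], [0, 0, 0], -1], [[-0.001, -0.001, 0.04], [0, 0, 0], -1], [[-0.001, -0.001, 0.05], [0, 0, 0], -1], [[-0.001, -0.001, 0.05], [0, 0, 0], -1], [[-0.001, -0.001, 0.05], [0, 0, 0], -1]])

```text
time: 26.3
tool_pos: [580.2, 116.6, 120.4]
eef_rot: [[-0.98, 0.197, -0.002], [0.197, 0.98, 0.0], [0.002, -0.0, -1.0]]
wrist_force: [-0.7, -0.4, -1.0]
opening: 51.5
gripper_force: 37.0
```

Request:
step_arm(plan=[[[0, 0, 0.008], [0, 0, 0], -1], [[0, 0, 0.016], [0, 0, 0], -1], [[0, 0, 0.024], [0, 0, 0], -1], [[0, 0, 0.024], [0, 0, 0], -1], [[0, 0, 0.024], [0, 0, 0], -1]])

```text
time: 26.8
tool_pos: [579.6, 116.2, 95.7]
eef_rot: [[-0.98, 0.197, -0.003], [0.197, 0.98, -0.0], [0.003, -0.001, -1.0]]
wrist_force: [-0.1, -0.5, -0.7]
opening: 51.0
gripper_force: 37.0
```

Request:
step_arm(plan=[[[0, 0.0005, 0.002], [0, 0, 0], -1], [[0, 0.0005, 0.004], [0, 0, 0], -1], [[0, 0.0005, 0.005], [0, 0, 0], -1], [[0, 0.0005, 0.005], [0, 0, 0], -1], [[0, 0.0005, 0.005], [0, 0, 0], -1]])

```text
time: 27.3
tool_pos: [580.0, 116.8, 91.1]
eef_rot: [[-0.98, 0.197, -0.002], [0.197, 0.98, 0.0], [0.002, -0.0, -1.0]]
wrist_force: [0.3, -0.7, -0.7]
opening: 51.2
gripper_force: 37.0
```

Request:
step_arm(plan=[[[0, 0, 0.001], [0, 0, 0], -1], [[0, 0, 0.001], [0, 0, 0], -1], [[0, 0, 0.001], [0, 0, 0], 1], [[0, 0, 0.001], [0, 0, 0], 1], [[0, 0, 0.001], [0, 0, 0], 1]])

```text
time: 27.8
tool_pos: [580.1, 116.8, 90.2]
eef_rot: [[-0.98, 0.197, -0.002], [0.197, 0.98, 0.0], [0.002, -0.0, -1.0]]
wrist_force: [0.7, -0.3, 0.3]
opening: 85.0
gripper_force: 0.0
```

Request:
step_arm(plan=[[[0, 0, 0], [0, 0, 0], 1], [[0, 0, -0.03], [0, 0, 0], 1], [[0, 0, -0.07], [0, 0, 0], 1], [[0, 0, -0.11], [0, 0, 0], 1], [[0, 0, -0.13], [0, 0, 0], 1]])

```text
time: 28.3
tool_pos: [581.9, 117.1, 224.0]
eef_rot: [[-0.98, 0.197, 0.003], [0.197, 0.98, 0.001], [-0.003, 0.002, -1.0]]
wrist_force: [0.9, -0.5, 0.1]
opening: 85.6
gripper_force: 0.0
```

Request:
step_arm(plan=[[[0.01, 0.04, 0], [0, 0, 0], 1], [[0.02, 0.08, 0], [0, 0, 0], 1], [[0.03, 0.12, 0], [0, 0, 0], 1], [[0.04, 0.16, 0], [0, 0, 0], 1], [[0.05, 0.2, 0], [0, 0, 0], 1]])

```text
time: 28.8
tool_pos: [570.4, 324.2, 220.2]
eef_rot: [[-0.98, 0.197, -0.002], [0.197, 0.98, 0.0], [0.002, -0.0, -1.0]]
wrist_force: [0.2, -0.7, -0.2]
opening: 85.4
gripper_force: 0.0
```

Request:
step_arm(plan=[[[0, 0, 0], [0, 0, 0], 1], [[0, 0, 0], [0, 0, 0], 1], [[0, 0, 0], [0, 0, 0], 1]])

```text
time: 29.1
tool_pos: [570.6, 321.8, 219.9]
eef_rot: [[-0.98, 0.198, -0.003], [0.198, 0.98, -0.001], [0.003, -0.001, -1.0]]
wrist_force: [-0.0, 0.0, -0.0]
opening: 85.5
gripper_force: 0.0
```

```bash
python3 -c "
from h import *
im,W=grab('top'); cv2.imwrite('pics/top6.png',im)
print('refl',meas(W,(240,140,290,200,84,98)),'housing',meas(W,(240,140,290,200,50,60)))
print('driver',meas(W,(300,160,350,205,57,64)),'plug',meas(W,(310,115,350,150,30,60)))
print('lens',meas(W,BOX['lens']))
im,W=grab('scene'); print('refl',meas(W,(280,200,345,270,85,98)))"
```

```text
refl (187, array([578.5, 114.8]), array([50.8, 50.6]), 40.4, 'circ', array([578.3, 115.5]), 26.3, 'zmax', 93.3) housing (146, array([574.9, 114. ]), array([50.8, 56. ]), 49.8, 'circ', array([577.5, 117. ]), 29.5, 'zmax', 93.3)
driver (295, array([554.3,  -9. ]), array([36. , 43.8]), 78.9, 'circ', array([554.1,  -9.2]), 27.2, 'zmax', 64.8) plug (227, array([653.2, -30.2]), array([34.6, 35.2]), 48.7, 'circ', array([653.2, -30.1]), 18.3, 'zmax', 51.0)
lens (455, array([401.3, 165.1]), array([49.1, 47.9]), 82.6, 'circ', array([400.4, 168.1]), 28.1, 'zmax', 28.4)
refl (132, array([578.6, 116.1]), array([54.7, 48.4]), 63.3, 'circ', array([578.3, 116.3]), 28.2, 'zmax', 88.9)
```

View pics/top6.png

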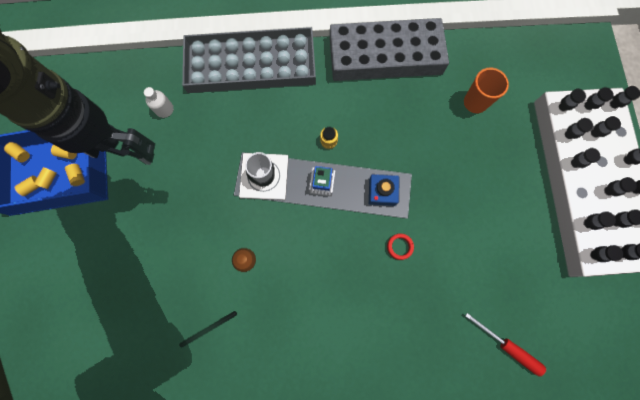

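The reflector is seated in the housing at (260,170), with its rim at 93 mm as expected. The driver (321,180) and plug (329,137) are in place and the lens hasn't moved. Handing in.

```bash
python3 -c "
from plant import env
print(env.finish_job())"
```

```text
the job is handed in; nothing more can be done
None
```

The headlamp kit is laid out as asked and handed in at about 29 s of the 131 s allowed; the last camera check put every part within tolerance and the lens unmoved, though the hand-in returned no verdict.

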